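# Shut the gas and swing up the needle head of a sample concentrator

## Task

The blow-down run is finished: first push the upright nitrogen valve lever over until it lies folded down, away from the machine, then push the needle head gently up from under its front lip, past its balance point, so that it swings back against its buffers and stays raised by itself. Do it all with light fingertip pushes, without gripping or forcing the head or letting it slam; leave the vials in their wells and the solvent bottle where it stands.

Things in the scene. Friction and masses are not known exactly. Their poses are not given: they have to be found in the camera images.
- evaporator: White sample concentrator, 300 x 220 mm, fixed. Origin: middle of its underside, on the bench; x points from its front to its hinge side, roughly to the robot's left (yaw 1.27 to 1.87 rad). Offsets below: (x, y, z) mm in this frame. Empty front deck x -155 to -55, top z 80. Well block x -55 to 55, vials up to z 113. Hinge cheeks at x 125, y +-78, up to z 187; posts at x 45, y +-83, up to z 156.
- lip (a point): Aluminium manifold, 110 deep x 150 wide x 34 mm on two hinged bars, 8 needles hanging 40 mm below it from 65 mm behind the lip's front edge. Lip: flat, 140 mm wide, 8 mm thick, juts 30 mm forward from the manifold's lower front edge. This point: middle of the lip's front lower edge, (-85, 0, 156) when lowered, with 76 mm of free air below; x points from lip to hinge, z up; axes turn with the head.
- needle_head (a joint): Head's hinge angle: 0 lowered, 1.4 rad raised on its buffers. The lip goes up, then back. Below the balance point (about 0.74 rad) it falls back; beyond it the counterweight behind the hinge takes it to 1.4 by itself at about 1 rad/s and holds it. Damped hinge; a slow push under the lip takes 2 to 4 N.
- hinge (a point): Middle of the head's hinge shaft, (125, 0, 165). Axis along the concentrator's y; the lip's front lower edge is 210 mm in front of it and 9 mm lower when lowered.
- valve_lever (a joint): Angle of the toggle valve lever: 0 = upright, gas on; 1.5 rad = folded right down to the outer side (concentrator's -y), gas off. It is stiff enough to stay wherever it is left; about 1 N at its tip moves it.
- lever_tip (a point): Top end of the valve lever: a black-sleeved rod 10 mm thick, 54 mm from its pivot to this point. The pivot is at (-115, -150, 106), so upright the tip is at z 160. It turns about the concentrator's x axis towards -y.
- gas_module (a point): Middle of the top of the grey gas module fixed to the concentrator's right (-y) side, the one far from the robot: (-28, -150, 85); the module is 255 mm long in x, 78 mm wide. The toggle valve stands at its front end; a glass flow meter, 28 mm thick, rises at (40, -150) to z 240, with steel tubing behind it.
- vial0: 10 ml glass vial, 22.5 mm thick, 46 mm tall, loose in a 28 mm deep well of the block; origin at the centre of its underside. Stays there.
- vial1: As vial0, in another well.
- vial2: As vial0, in another well.
- bottle: Amber solvent bottle, 56 mm thick, 125 mm tall, loose on the bench behind the concentrator's hinge side; origin at the centre of its underside. Stays there.
Not all that is in view belongs to the job. Several things have the shape of the bottle; the one meant has the colours described above.

How it is judged:
On the way, in this order (a step that is already met when the one before it is completed fails the run):
1. the valve lever is folded down (gas off) (value of joint valve_lever above 1.2 rad), for 0.2 s.
2. the needle head is raised against its buffers (value of joint needle_head above 1.3 rad), for 0.2 s.
At the end, for the whole second after the job is handed in: The valve lever is folded down (beyond 1.2 rad), the needle head stands raised against its buffers by itself (beyond 1.3 rad, still), the three vials are in their wells (within 8 mm of where they were) and the bottle stands upright within 20 mm of its place (value of joint valve_lever above 1.2 rad and value of joint needle_head above 1.3 rad and velocity of joint needle_head between -0.05 and 0.05 rad/s and distance of each of vial0, vial1, vial2 from where it was at the start of the episode below 0.008 m and distance of bottle from where it was at the start of the episode below 0.02 m and angle between bottle's own z axis and vertical below 0.1 rad); the robot touches nothing.
It fails at once if the head is raised (over 0.15 rad) while the gas is still on (value of joint needle_head above 0.15 rad and value of joint valve_lever below 1 rad).
It fails at once if the head is flung or slams (faster than 2 rad/s) (velocity of joint needle_head above 2 rad/s or velocity of joint needle_head below -2 rad/s).
It fails at once if the head is squeezed or forced (fingers press it with more than 40 N) (contact force between the fingers and needle_head above 40 N).
It fails at once if a vial is lifted or pulled out of its well (moves over 15 mm) (distance of any of vial0, vial1, vial2 from where it was at the start of the episode above 0.015 m).
It fails at once if the bottle is knocked or carried away (distance of bottle from where it was at the start of the episode above 0.03 m or angle between bottle's own z axis and vertical above 0.3 rad).
It also fails if it takes over 51 s, if anything falls off the work surface, if the arm or the gripper's body presses on something with over 40 N, if the wrist force passes 120 N, or if a joint passes its speed limit or range.

## Robot

A 7-joint arm with a two-finger parallel gripper is mounted at the origin on the work surface. World frame = base frame: x ahead of the robot, y to its left, z up, the work surface at z = 0. Lengths are in m, angles in rad, forces in N, time in s.
With the tool pointing down it reaches from about 0.4 to 0.85 m from the base axis. Payload 10.4 kg.
Tool frame: the origin (TCP) lies between the finger pads; the fingertips stand 14 mm ahead of it and the grasp point (between the pads) lies 5 mm behind it; z points along the fingers, y is the direction in which the jaws open and shut (so a half turn about z gives the same grasp; the last joint's range is limited). The gripper opens to 87 mm and grips with 3 to 60 N. Pads are 19 mm wide; open, the fingers measure 117 mm over their backs; the gripper's body (75 mm by 190 mm) begins 51 mm behind the grasp point.
Start: joints at [1.195, 0.332, -0.065, 1.46, 0.022, 1.35, -0.088], TCP at [0.216, -0.587, 0.21] pointing down, gripper open.
Joint ranges: [-2.6, 2.6], [-0.5, 2.12], [-1.47, 1.34], [0.16, 2.42], [-1.27, 4.41], [0.06, 2.06], [-2.6, 2.6]. Speed limits (rad/s): [2.22, 2.22, 2.79, 2.79, 3.14, 3.14, 3.14].

## Interface

Orientations are given as a unit quaternion [x, y, z, w].
In Python, from bench import readout, camera, calibration, order gives the robot as it stands.
- The arm moves only by the tool apply_moves, never from a script. Its argument "deltas" is a list of rows, each an object with "translation": the shift along the world's x, y, z in m, a list of three; "turn": the turn, a rotation vector about the world's x, y, z in rad, a list of three; "hand": the finger opening in m, from 0 to 0.087. A call has 1 to 5 rows; each row shifts and turns the pose as measured when the row begins; what a row does not reach is not made up. A row lasts 1/10 s, in which the tool goes at most 50 mm and 8.59 degrees, less where a joint would pass 70% of its speed; a pose out of reach is approached as far as the arm can. A call with a gripper value outside its range is refused whole. The fingers move at their own pace and stop on an object; "newtons" is the grip in N (left out, the last holds). Time passes only in rows, so rows that do not move let the fingers close. It gives the time, the measured TCP pose, the force and the opening at its end, in the units of the state.
- readout.read_state(): the state, without advancing time (a new reading comes with each control period).
- camera(name): name is "side" or "top" or "wrist"; returns the picture (420x560x3 uint8, red, green, blue); there is no depth.
- calibration(name): a dict with "fx", "fy", "cx", "cy" (pixels), "extrinsics" (4x4, takes a point from world to camera coordinates). Camera axes: x right, y down, z forward; pixel columns grow to the right and rows downward; lengths in m; the calibration is good to about 2 mm. A picture is of the moment at which its call begins: read the wrist's pose just before it. calibration takes no time and is no camera call; for the wrist camera it gives the pose at the moment of the call.
- order.close_job(): hands the job in, once; it reports no verdict.
The state is a dict: "time": time; "joint_positions": joint angles; "joint_vel": joint speeds; "joint_torque": joint torques, N m; "ee_pos": TCP position; "eef_rot": TCP orientation; "ft_force": force on the tool from outside, world axes, zero at the start; "torque": the same for the moment, N m; "width": finger opening in m.
Only numpy, scipy, OpenCV 4.12 (cv2) and the standard library are available. Lean on these libraries where they do the work, as an engineer would, in place of code of your own. Each camera call takes 0.05 s, during which the arm holds its last target. There are 200 camera calls.

## Working session

There is one attempt and no reset: what is moved stays moved. The work goes in short steps, Python scripts to look and compute and a tool call to move; the robot and the scene stay as the last step left them, time stands still between calls to the robot, and variables do not carry over. Pictures are saved under pics/ and viewed, about 8 in all and at most 12, crops included, and the job is handed in when it is done.

Besides the shell and the picture viewer there is one more tool, called after "Request:" as a command line: name --argument value ..., lists and objects as JSON in quotes. apply_moves: Moves the arm, as the interface text tells. Its arguments: {"type":"object","properties":{"deltas":{"type":"array","items":{"type":"object","properties":{"translation":{"type":"array","items":{"type":"number"}},"turn":{"type":"array","items":{"type":"number"}},"hand":{"type":"number"}}}},"newtons":{"type":"number"}},"required":["deltas"]}

```bash
ls; mkdir -p pics
python3 - <<'E'
from bench import readout,camera,calibration
import cv2,numpy as np
s=readout.read_state();print(s['time'],s['ee_pos'],s['eef_rot'],s['ft_force'],s['width'])
for n in ['side','top']:
    cv2.imwrite(f'pics/{n}0.png',camera(n)[:,:,::-1]);c=calibration(n);print(n,c['fx'],c['cx'],c['cy'],np.round(c['extrinsics'],3).tolist())
E
```

```text
pics
0.0 [ 0.21580802 -0.58613816  0.20965058] [ 9.84476411e-01  1.75515515e-01 -1.76328372e-04 -6.84812007e-04] [ 0.24633069 -0.30526124  0.51767528] 0.08695784206818294
side 477.28566589479016 276.34473959123346 210.66276925838105 [[1.0, -0.019, -0.001, -0.574], [-0.01, -0.473, -0.881, 0.187], [0.016, 0.881, -0.473, 0.981], [0.0, 0.0, 0.0, 1.0]]
top 509.1557870904222 281.5170538436344 211.22475633055748 [[-0.007, -1.0, -0.019, 0.147], [-0.999, 0.008, -0.043, 0.576], [0.043, 0.019, -0.999, 1.248], [0.0, 0.0, 0.0, 1.0]]
```

View pics/side0.png

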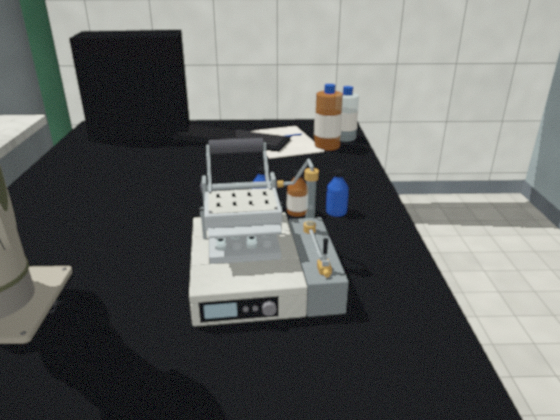

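View pics/top0.png

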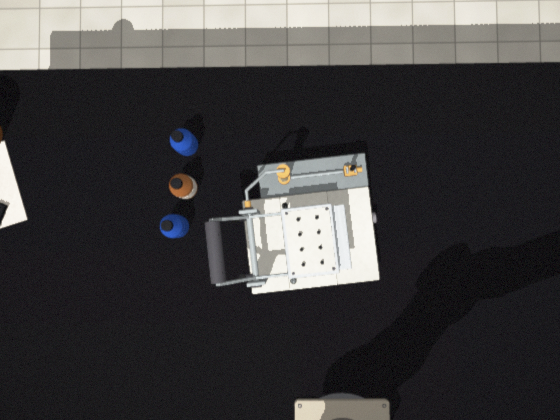

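Side view: the machine's front faces the camera. The lever is the dark rod at about (325,245), above the orange valve at (325,269). The lip is at about (240,232). Top view: the valve is at about (352,170) and the white deck corners at about (369,188) and (379,280). Bottle-shaped things in the top view: amber (182,186), blue (184,141), blue (174,226), and a large amber bottle far off. The one meant is the amber one at (182,186). Next I'll take a close crop of each view.

Run:
```python
import cv2,numpy as np
t=cv2.imread('pics/top0.png')[130:310,150:400];s=cv2.imread('pics/side0.png')[140:330,180:360]
cv2.imwrite('pics/c_top.png',cv2.resize(t,None,fx=3.2,fy=3.2,interpolation=cv2.INTER_CUBIC))
cv2.imwrite('pics/c_side.png',cv2.resize(s,None,fx=3.1,fy=3.1,interpolation=cv2.INTER_CUBIC))
```

```text
(no output)
```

View pics/c_top.png

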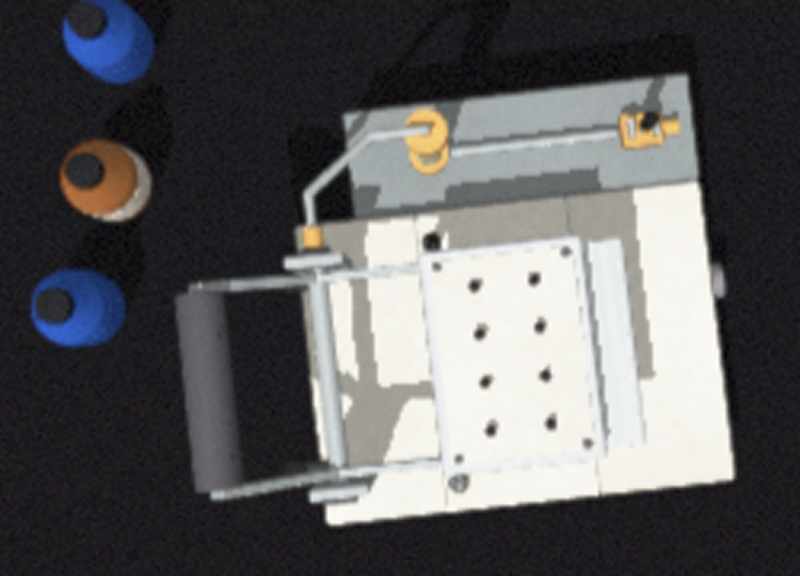

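View pics/c_side.png

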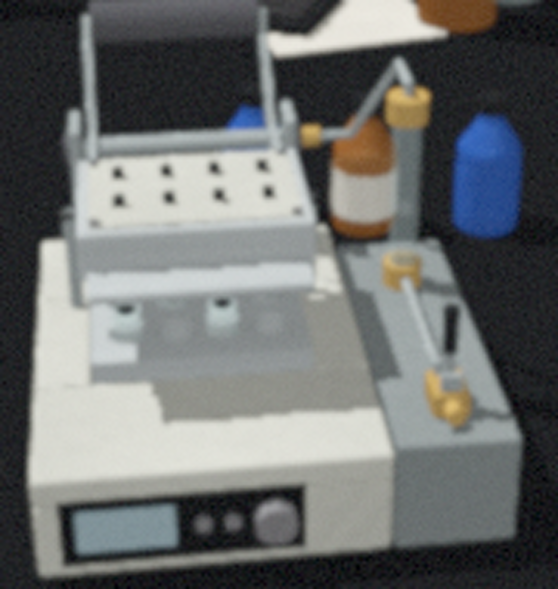

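The top crop shows the deck corners at (697,183), (733,478) and (328,523), the module corners at (688,74) and (345,113), and the lip front edge from (620,240) to (645,440). The lever tip is at (649,120). In the side crop the lever is upright (tip at (451,308)) and the amber bottle with the white label is the loose one.

```bash
cat > h.py <<'E'
import numpy as np
from bench import calibration
def ray(n,u,v,z):
    c=calibration(n);E=np.array(c['extrinsics']);R=E[:3,:3];o=-R.T@E[:3,3]
    d=R.T@np.array([(u-c['cx'])/c['fx'],(v-c['cy'])/c['fy'],1]);return o+d*(z-o[2])/d[2]
def fit(off,w):  # 2D rigid
    off=np.array(off)[:,:2];w=np.array(w)[:,:2];a=off-off.mean(0);b=w-w.mean(0)
    yaw=np.arctan2((a[:,0]*b[:,1]-a[:,1]*b[:,0]).sum(),(a*b).sum())
    R=np.array([[np.cos(yaw),-np.sin(yaw)],[np.sin(yaw),np.cos(yaw)]])
    t=w.mean(0)-R@off.mean(0);return yaw,t,R,(w-(off@R.T+t))
E
python3 - <<'E'
from h import *
T=lambda u,v,z:ray('top',150+(u-1.1)/3.2,130+(v-1.1)/3.2,z)
S=lambda u,v,z:ray('side',180+(u-1.1)/3.1,140+(v-1.1)/3.1,z)
off=[(-.155,-.11),(-.155,.11),(.145,.11),(-.1555,-.189),(.0995,-.189),(-.085,-.07),(-.085,.07),(-.115,-.15)]
w=[T(697,183,.08),T(733,478,.08),T(328,523,.08),T(688,74,.085),T(345,113,.085),T(620,240,.164),T(645,440,.164),T(649,120,.16)]
print(np.round(w,4))
for k in ([0,1,2,3,4],list(range(8))):
    y,t,R,r=fit([off[i] for i in k],[w[i] for i in k]);print(y,t,np.round(r*1000,1).tolist())
ws=[S(389,458,.08),S(33,487,.08),S(520,437,.085),S(451,308,.16)]
print('side',np.round(ws,4))
y,t,R,r=fit([(-.155,-.11),(-.155,.11),(-.155,-.189),(-.115,-.15)],ws);print(y,t,np.round(r*1000,1).tolist())
E
```

```text
[[ 0.6296 -0.0613  0.08  ]
 [ 0.4142 -0.0842  0.08  ]
 [ 0.3831  0.2108  0.08  ]
 [ 0.7092 -0.0551  0.085 ]
 [ 0.683   0.1965  0.085 ]
 [ 0.5835  0.0042  0.164 ]
 [ 0.4477 -0.011   0.164 ]
 [ 0.666  -0.0171  0.16  ]]
1.6733255450906876 [0.50597246 0.07984333] [[-1.7, 1.8], [1.7, 1.4], [1.4, -2.0], [-0.7, 0.4], [-0.8, -1.6]]
1.6741730091809333 [0.50603432 0.0803974 ] [[-1.9, 1.2], [1.5, 0.9], [1.4, -2.4], [-0.8, -0.3], [-0.7, -2.3], [-0.9, 1.2], [2.5, 0.4], [-1.1, 1.5]]
side [[ 0.627  -0.0701  0.08  ]
 [ 0.4163 -0.0935  0.08  ]
 [ 0.7077 -0.0574  0.085 ]
 [ 0.6651 -0.0287  0.16  ]]
1.6854290818693995 [0.50326348 0.07194978] [[-3.3, -0.6], [4.6, 1.1], [-1.1, 3.0], [-0.3, -3.5]]
```

Pose fit: yaw 1.675, origin (0.506, 0.080), residuals about 2 mm. The lever tip is then near (0.667, -0.018, 0.16), and folding moves it towards world +x. I'll close the fingers, align the jaws with the machine's x axis and approach.

Request:
apply_moves --deltas '[{"translation": [0.02,0.03,0.0],"turn": [0,0,-0.05],"hand": 0},{"translation": [0.027,0.04,0.0],"turn": [0,0,-0.05],"hand": 0},{"translation": [0.027,0.04,0.0],"turn": [0,0,-0.05],"hand": 0},{"translation": [0.027,0.04,0.0],"turn": [0,0,-0.05],"hand": 0},{"translation": [0.027,0.04,0.0],"turn": [0,0,-0.05],"hand": 0}]' --newtons 10

```text
time: 0.6
ee_pos: [0.3397, -0.394, 0.2064]
eef_rot: [0.999, 0.041, -0.002, -0.002]
ft_force: [-0.1, -0.1, 0.4]
width: 0.0551
```

Request:
apply_moves --deltas '[{"translation": [0.027,0.04,0.0],"turn": [0,0,0],"hand": 0},{"translation": [0.027,0.04,0.0],"turn": [0,0,0],"hand": 0},{"translation": [0.027,0.04,0.0],"turn": [0,0,0],"hand": 0},{"translation": [0.027,0.04,0.0],"turn": [0,0,0],"hand": 0},{"translation": [0.027,0.04,0.0],"turn": [0,0,0],"hand": 0}]'

```text
time: 1.1
ee_pos: [0.4771, -0.185, 0.2058]
eef_rot: [0.999, 0.039, -0.003, -0.002]
ft_force: [0.2, -0.2, 0.4]
width: 0.0151
```

Request:
apply_moves --deltas '[{"translation": [0.032,0.034,0.0],"turn": [0,0,0],"hand": 0},{"translation": [0.032,0.034,0.0],"turn": [0,0,0],"hand": 0},{"translation": [0.032,0.034,0.0],"turn": [0,0,0],"hand": 0},{"translation": [0.03,0.03,0.0],"turn": [0,0,0],"hand": 0},{"translation": [0.012,0.012,-0.01],"turn": [0,0,0],"hand": 0}]'

```text
time: 1.6
ee_pos: [0.6203, -0.0289, 0.1959]
eef_rot: [0.999, 0.041, -0.002, -0.003]
ft_force: [-1.2, 0.3, 0.1]
width: 0.0004
```

Request:
apply_moves --deltas '[{"translation": [0.0,0.0,-0.015],"turn": [0,0,0],"hand": 0},{"translation": [0.0,0.0,-0.01],"turn": [0,0,0],"hand": 0},{"translation": [0.0,0.0,0.0],"turn": [0,0,0],"hand": 0}]'

```text
time: 1.9
ee_pos: [0.6191, -0.0272, 0.166]
eef_rot: [0.999, 0.043, -0.005, -0.003]
ft_force: [-0.2, -0.8, -0.6]
width: 0.0004
```

Run:
```python
from bench import readout,camera
import cv2,numpy as np
s=readout.read_state();print(s['time'],s['ee_pos'],s['eef_rot'],s['ft_force'],s['width'])
a=camera('top')[130:310,150:400,::-1];b=camera('side')[140:320,130:380,::-1]
cv2.imwrite('pics/p1.png',cv2.resize(np.vstack([a,b]),None,fx=1.65,fy=1.65,interpolation=cv2.INTER_CUBIC))
```

```text
1.9 [ 0.61907511 -0.02724301  0.16596805] [ 0.99906379  0.04286281 -0.00484413 -0.00329559] [-0.20195056 -0.78066605 -0.55998864] 0.00042741368574491183
```

View pics/p1.png

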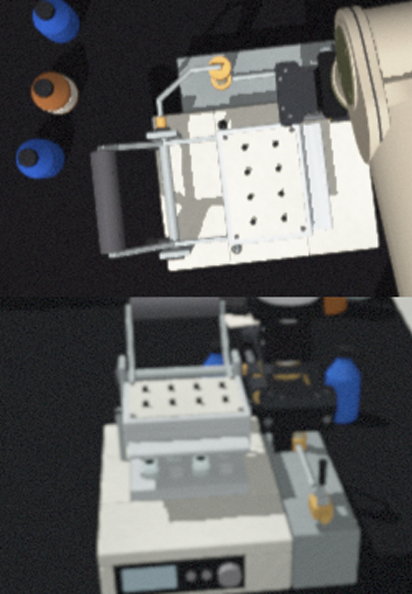

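The lever is still upright (side panel, 322,472), and the gripper hovers beside it with the arm coming from the right. The fingers look short here, so I'll project the expected fingertip position into the side view to check.

Run:
```python
from h import *
c=calibration('side');E=np.array(c['extrinsics'])
for p in ([.619,-.027,.152],[.619,-.027,.222],[.667,-.019,.16],[.667,-.019,.106]):
    q=E[:3,:3]@p+E[:3,3];u=c['fx']*q[0]/q[2]+c['cx'];v=c['fy']*q[1]/q[2]+c['cy'];print(u,v,(u-130)*1.65,(v-140)*1.65+297)
```

```text
300.2763146299729 242.43286777886203 280.95591913945526 466.01423183512236
301.162241363054 209.50704289588288 282.4176982490391 411.68662077820676
325.55332446983664 236.29220545747256 322.66298537523045 455.8821390048297
324.21838581158573 260.1400823186071 320.4603365891164 495.2311358257017
```

Run:
```python
from bench import camera
import cv2
b=camera('side')[170:290,240:390,::-1]
cv2.imwrite('pics/p2.png',cv2.resize(b,None,fx=4,fy=4,interpolation=cv2.INTER_CUBIC))
```

```text
(no output)
```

View pics/p2.png

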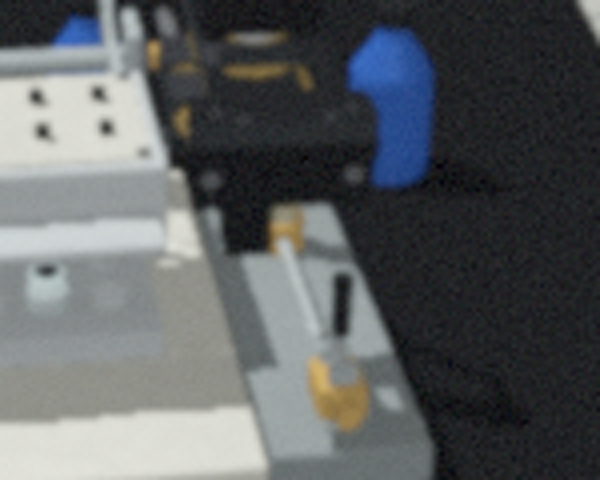

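The black finger ends at about (245,252) in the crop, about 9 px higher than predicted. The lever sits at (341,275). I'll lower 12 mm and track the finger end numerically.

Run:
```python
from bench import camera
import numpy as np
b=camera('side');np.save('a.npy',b);print(b[222:250,296:306].mean((1)).astype(int).tolist())
```

```text
[[22, 23, 26], [27, 27, 28], [25, 26, 30], [23, 23, 25], [26, 28, 29], [24, 26, 28], [22, 25, 27], [27, 31, 31], [29, 30, 32], [35, 37, 38], [62, 65, 66], [94, 101, 101], [118, 125, 124], [126, 134, 133], [127, 134, 134], [125, 131, 131], [123, 130, 130], [123, 129, 130], [119, 126, 127], [117, 124, 124], [116, 123, 123], [114, 120, 120], [110, 116, 116], [108, 114, 114], [106, 112, 112], [105, 111, 112], [104, 110, 110], [103, 108, 108]]
```

Request:
apply_moves --deltas '[{"translation": [0.0,-0.004,-0.012],"turn": [0,0,0],"hand": 0},{"translation": [0.0,0.0,0.0],"turn": [0,0,0],"hand": 0}]'

```text
time: 2.3
ee_pos: [0.6208, -0.033, 0.1572]
eef_rot: [0.999, 0.042, -0.002, -0.003]
ft_force: [0.0, -0.6, -0.3]
width: 0.0008
```

Run:
```python
from bench import camera
import numpy as np
b=camera('side').astype(int);a=np.load('a.npy').astype(int);print(b[222:250,296:306].mean((1)).astype(int).tolist())
d=abs(a-b).sum(2)>60
print([(r,np.where(d[r,285:345])[0].min()+285,np.where(d[r,285:345])[0].max()+285) for r in range(200,265) if d[r,285:345].any()])
```

```text
[[22, 23, 27], [23, 24, 25], [22, 25, 27], [24, 24, 27], [26, 27, 29], [22, 25, 28], [23, 23, 26], [25, 26, 28], [25, 27, 28], [25, 26, 28], [25, 26, 29], [25, 26, 30], [24, 24, 27], [26, 27, 29], [26, 26, 30], [28, 30, 32], [32, 34, 36], [58, 61, 63], [88, 93, 94], [111, 117, 117], [115, 122, 122], [114, 121, 121], [111, 117, 117], [107, 114, 114], [105, 112, 112], [106, 111, 111], [103, 110, 109], [102, 108, 108]]
[(200, np.int64(285), np.int64(334)), (201, np.int64(285), np.int64(334)), (202, np.int64(285), np.int64(333)), (204, np.int64(285), np.int64(328)), (205, np.int64(285), np.int64(298)), (206, np.int64(285), np.int64(329)), (207, np.int64(285), np.int64(332)), (208, np.int64(285), np.int64(331)), (209, np.int64(285), np.int64(328)), (210, np.int64(285), np.int64(334)), (211, np.int64(286), np.int64(334)), (212, np.int64(289), np.int64(334)), (213, np.int64(292), np.int64(334)), (214, np.int64(291), np.int64(334)), (215, np.int64(290), np.int64(334)), (216, np.int64(290), np.int64(302)), (217, np.int64(292), np.int64(324)), (218, np.int64(291), np.int64(330)), (219, np.int6
[... 359 characters left out ...]
29, np.int64(288), np.int64(318)), (230, np.int64(293), np.int64(296)), (231, np.int64(294), np.int64(307)), (232, np.int64(294), np.int64(307)), (233, np.int64(294), np.int64(308)), (234, np.int64(295), np.int64(308)), (235, np.int64(295), np.int64(308)), (236, np.int64(295), np.int64(308)), (237, np.int64(296), np.int64(308)), (238, np.int64(296), np.int64(308)), (239, np.int64(296), np.int64(308)), (240, np.int64(297), np.int64(304)), (255, np.int64(320), np.int64(322)), (256, np.int64(319), np.int64(321)), (257, np.int64(319), np.int64(319)), (258, np.int64(334), np.int64(338)), (259, np.int64(327), np.int64(337)), (260, np.int64(323), np.int64(329)), (261, np.int64(326), np.int64(328))]
```

Run:
```python
from bench import camera
import cv2
cv2.imwrite('pics/w1.png',camera('wrist')[:,:,::-1])
from h import *
c=calibration('wrist');E=np.array(c['extrinsics'])
for p in ([.621,-.033,.143],[.666,-.018,.16],[.667,-.019,.106]):
    q=E[:3,:3]@p+E[:3,3];print(q,c['fx']*q[0]/q[2]+c['cx'],c['fy']*q[1]/q[2]+c['cy'])
```

```text
[0.00167568 0.02055076 0.20394016] 278.63008088130215 241.77044409701125
[-0.0095678  -0.0192814   0.17520023] 256.37993832900685 167.1081415805451
[-0.0082443  -0.03470293  0.22695373] 262.8554544490344 151.93146101501927
```

View pics/w1.png

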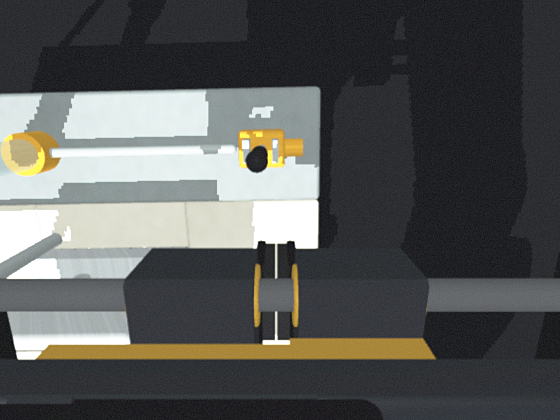

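The wrist view has the lever tip at (256,160), predicted (256,167). The fingers are at (277,242), laterally as predicted. So the lateral alignment is good; I'll shift 10 mm in +y to centre, lower a little, then push in +x.

Request:
apply_moves --deltas '[{"translation": [0.0,0.01,-0.012],"turn": [0,0,0],"hand": 0},{"translation": [0.012,0.001,0.0],"turn": [0,0,0],"hand": 0},{"translation": [0.012,0.001,0.0],"turn": [0,0,0],"hand": 0},{"translation": [0.012,0.001,0.0],"turn": [0,0,0],"hand": 0},{"translation": [0.012,0.001,0.0],"turn": [0,0,0],"hand": 0}]'

```text
time: 2.9
ee_pos: [0.6698, -0.0138, 0.1442]
eef_rot: [0.999, 0.043, -0.001, -0.003]
ft_force: [0.2, -0.2, 0.2]
width: 0.0004
```

```bash
cat > sd.py <<'E'
from bench import camera,readout
import numpy as np,sys
s=readout.read_state();print(s['time'],np.round(s['ee_pos'],4),np.round(s['ft_force'],1))
b=camera('side').astype(int);g=b.mean(2)
# ascii: dark '#', grey '.', orange 'o'
for r in range(228,272,2): print(r,''.join('o' if b[r,c,0]-b[r,c,2]>50 else '#' if g[r,c]<60 else '.' for c in range(285,360)))
E
python3 sd.py
```

```text
2.9 [ 0.6698 -0.0138  0.1442] [ 0.2 -0.2  0.2]
228 ...................ooooooooooo...##########################################
230 ...................ooooo....oo....#########################################
232 .....................ooo............#######################################
234 ....................................#######################################
236 .....................................######################################
238 ......................................#####################################
240 ..............................................#############################
242 ..............................................#############################
244 ..............................................#############################
246 .............................................##############################
248 ............................................###...#########################
250 ...........................................###.....########################
252 ...........................................##.......#######################
254 .....................................................######################
256 ......................................................#####################
258 ......................................................#####################
260 .................................oo....................####################
262 ................................ooooo...................###################
264 ................................ooooo....................##################
266 .................................ooooo......oo............#################
268 .................................oooooooooooooo............################
270 ..................................ooooooooooooo............################
```

The lever is leaning about 0.5 rad. I'll continue along an arc.

Request:
apply_moves --deltas '[{"translation": [0.012,0.001,-0.003],"turn": [0,0,0],"hand": 0},{"translation": [0.011,0.001,-0.005],"turn": [0,0,0],"hand": 0},{"translation": [0.009,0.001,-0.006],"turn": [0,0,0],"hand": 0},{"translation": [0.003,0.0,-0.007],"turn": [0,0,0],"hand": 0},{"translation": [0.0,0.0,-0.005],"turn": [0,0,0],"hand": 0}]'

```text
time: 3.45
ee_pos: [0.7076, -0.0064, 0.1148]
eef_rot: [0.999, 0.044, -0.0, -0.004]
ft_force: [0.3, 0.8, 1.5]
width: 0.0003
```

```bash
python3 sd.py
```

```text
3.45 [ 0.7076 -0.0064  0.1148] [0.3 0.8 1.5]
228 ...................ooooooooooo............#################################
230 ...................ooooo....oo............#################################
232 .....................ooo...................################################
234 ............................................###############################
236 .............................................############...###############
238 ..............................................#############################
240 ...............................................############################
242 ................................................###########################
244 .................................................##########################
246 ..................................................#########################
248 ..................................................#########################
250 ...................................................########################
252 ....................................................#######################
254 .....................................................######################
256 ...................................................########################
258 ...................................................########################
260 .................................oo....................####################
262 ................................ooooo...................###################
264 ................................ooooo....................##################
266 ................................oooooo......oo............#################
268 .................................ooooooooooooo.............################
270 ..................................oooooooooooo.............################
```

Request:
apply_moves --deltas '[{"translation": [0.0,-0.003,-0.005],"turn": [0,0,0],"hand": 0},{"translation": [0.0,-0.001,-0.005],"turn": [0,0,0],"hand": 0}]'

```text
time: 3.7
ee_pos: [0.7067, -0.0103, 0.1037]
eef_rot: [0.999, 0.045, -0.001, -0.004]
ft_force: [1.0, -0.6, -0.2]
width: 0.0009
```

Run:
```python
from bench import camera
import cv2
b=camera('side')[190:280,270:390,::-1]
cv2.imwrite('pics/p3.png',cv2.resize(b,None,fx=5,fy=5,interpolation=cv2.INTER_CUBIC))
```

```text
(no output)
```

View pics/p3.png

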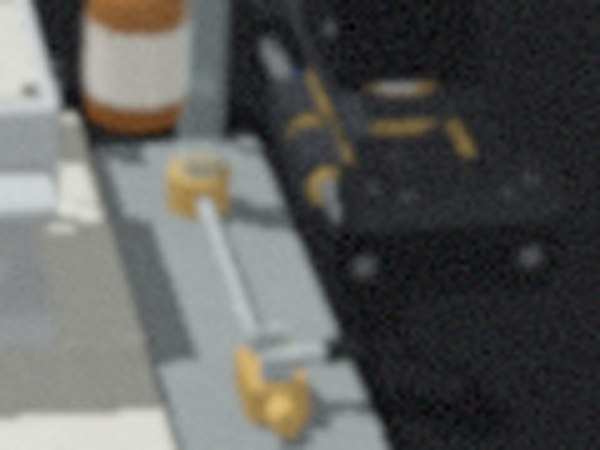

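The lever now lies folded: its rod points right, about horizontal, at (300,352). The bottle is undisturbed. Now I'll lift, retreat in -y and start turning the tool so it can point under the lip.

Request:
apply_moves --deltas '[{"translation": [0.0,0.0,0.03],"turn": [0,0,0],"hand": 0},{"translation": [0.0,0.0,0.045],"turn": [0,0,0],"hand": 0},{"translation": [-0.01,-0.03,0.035],"turn": [0,0,0],"hand": 0},{"translation": [-0.025,-0.04,0.01],"turn": [0,0,0.14],"hand": 0},{"translation": [-0.025,-0.04,0.01],"turn": [0,0,0.14],"hand": 0}]'

```text
time: 4.25
ee_pos: [0.6423, -0.1164, 0.2327]
eef_rot: [0.981, 0.192, -0.006, -0.004]
ft_force: [0.1, -1.3, 0.4]
width: 0.0007
```

Request:
apply_moves --deltas '[{"translation": [-0.025,-0.04,0.0],"turn": [0,0,0.14],"hand": 0},{"translation": [-0.025,-0.04,0.0],"turn": [0,0,0.14],"hand": 0},{"translation": [-0.025,-0.04,0.0],"turn": [0,0,0.14],"hand": 0},{"translation": [-0.02,-0.03,0.0],"turn": [0,0,0.14],"hand": 0},{"translation": [-0.02,-0.03,0.0],"turn": [0,0,0.14],"hand": 0}]'

```text
time: 4.75
ee_pos: [0.5201, -0.305, 0.2353]
eef_rot: [0.851, 0.526, -0.007, -0.0]
ft_force: [0.5, 0.0, 1.1]
width: 0.0004
```

```bash
cat > st.py <<'E'
from bench import readout
import numpy as np
from scipy.spatial.transform import Rotation as R
s=readout.read_state();print(s['time'],np.round(s['ee_pos'],4),np.round(s['joint_positions'],2),np.round(s['ft_force'],1));print(np.round(R.from_quat(s['eef_rot']).as_matrix(),2).tolist())
E
python3 st.py
```

```text
4.75 [ 0.5201 -0.305   0.2353] [ 0.89  0.33 -0.57  1.45  0.19  1.42 -0.14] [0.5 0.  1.1]
[[0.45, 0.89, -0.01], [0.89, -0.45, -0.01], [-0.01, -0.01, -1.0]]
```

Request:
apply_moves --deltas '[{"translation": [0,0,0.01],"turn": [0,0,0.145],"hand": 0},{"translation": [0,0,0.01],"turn": [0,0,0.145],"hand": 0},{"translation": [0,0,0.01],"turn": [0,0,0.14],"hand": 0},{"translation": [0,0,0.01],"turn": [0,0,0.13],"hand": 0},{"translation": [0,0,0],"turn": [0.14,0.015,0],"hand": 0}]'

```text
time: 5.25
ee_pos: [0.5133, -0.3097, 0.278]
eef_rot: [0.662, 0.747, 0.037, -0.049]
ft_force: [1.1, 0.9, 0.8]
width: 0.0002
```

Request:
apply_moves --deltas '[{"translation": [0,0,0],"turn": [0.14,0.015,0],"hand": 0},{"translation": [0,0,0],"turn": [0.14,0.015,0],"hand": 0},{"translation": [0,0,0],"turn": [0.14,0.015,0],"hand": 0},{"translation": [0,0,0],"turn": [0.14,0.015,0],"hand": 0},{"translation": [0,0,0],"turn": [0.14,0.015,0],"hand": 0}]'

```text
time: 5.75
ee_pos: [0.5119, -0.3118, 0.2838]
eef_rot: [0.603, 0.684, 0.275, -0.305]
ft_force: [1.1, -0.0, -0.2]
width: 0.0003
```

```bash
python3 st.py
```

```text
5.75 [ 0.5119 -0.3118  0.2838] [ 1.07  0.84 -0.66  0.9  -0.23  2.03  0.54] [ 1.1 -0.  -0.2]
[[-0.09, 0.99, -0.08], [0.66, 0.12, 0.74], [0.75, 0.01, -0.66]]
```

Request:
apply_moves --deltas '[{"translation": [0,0.04,0],"turn": [0,0,0],"hand": 0},{"translation": [0,0.04,0],"turn": [0,0,0],"hand": 0},{"translation": [0,0.04,0],"turn": [0,0,0],"hand": 0},{"translation": [0,0.04,0],"turn": [0.05,0.005,0],"hand": 0},{"translation": [0,0,0],"turn": [0.1,0.01,0],"hand": 0}]'

```text
time: 6.25
ee_pos: [0.5093, -0.1518, 0.2667]
eef_rot: [0.581, 0.647, 0.327, -0.37]
ft_force: [0.5, -0.1, 0.5]
width: 0.0008
```

Request:
apply_moves --deltas '[{"translation": [0,0,0],"turn": [0.13,0.015,0],"hand": 0},{"translation": [0,0,0],"turn": [0.13,0.015,0],"hand": 0},{"translation": [0,0,0],"turn": [0.13,0.015,0],"hand": 0}]'

```text
time: 6.55
ee_pos: [0.5086, -0.1517, 0.2692]
eef_rot: [0.503, 0.562, 0.436, -0.491]
ft_force: [-0.4, 1.5, 0.4]
width: 0.0005
```

```bash
python3 st.py
```

```text
6.55 [ 0.5086 -0.1517  0.2692] [ 1.13  0.95 -0.76  1.25 -0.6   1.93  0.48] [-0.4  1.5  0.4]
[[-0.01, 0.99, -0.11], [0.14, 0.11, 0.98], [0.99, -0.0, -0.14]]
```

The tool is now within 8° of horizontal, pointing under the head, with the jaws level. I'll lower it in front of the machine and then look.

Request:
apply_moves --deltas '[{"translation": [0,0,-0.035],"turn": [0,0,0],"hand": 0},{"translation": [0,0,-0.035],"turn": [0,0,0],"hand": 0},{"translation": [0,0,-0.035],"turn": [0,0,0],"hand": 0},{"translation": [0.002,0,-0.025],"turn": [0,0,0],"hand": 0},{"translation": [0,0,-0.005],"turn": [0,0,0],"hand": 0}]'

```text
time: 7.05
ee_pos: [0.5074, -0.1534, 0.1244]
eef_rot: [0.504, 0.557, 0.437, -0.495]
ft_force: [-0.6, 0.3, 0.7]
width: 0.0004
```

```bash
python3 st.py
python3 - <<'E'
from bench import camera
import cv2,numpy as np
a=camera('top')[150:330,230:470,::-1];b=camera('side')[150:330,130:370,::-1]
cv2.imwrite('pics/p4.png',cv2.resize(np.hstack([a,b]),None,fx=1.66,fy=1.66,interpolation=cv2.INTER_CUBIC))
E
```

```text
7.05 [ 0.5074 -0.1534  0.1244] [ 1.1   1.14 -0.69  1.25 -0.48  1.85  0.62] [-0.6  0.3  0.7]
[[-0.0, 0.99, -0.11], [0.13, 0.11, 0.99], [0.99, -0.01, -0.13]]
```

View pics/p4.png

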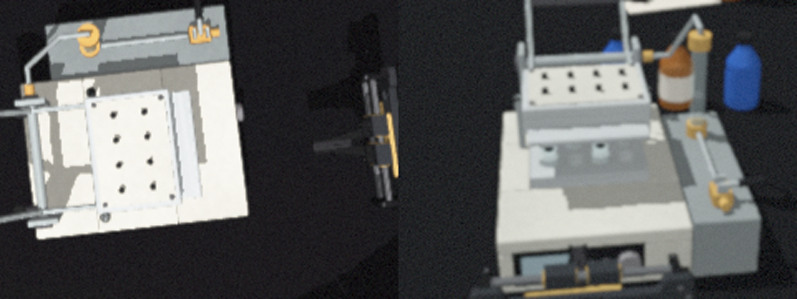

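Top panel: the fingertip is at (315,145) and the lip front edge at about x=198. The lever is folded outward at (203,15). I'll measure the fingertip against the nominal.

```bash
python3 -c "
from h import *
print(ray('top',419.8,237.3,.124), ray('top',230+(198)/1.66,150+150/1.66,.164))"
```

```text
[ 0.51088676 -0.17015841  0.124     ] [ 0.50571256 -0.00752592  0.164     ]
```

Request:
apply_moves --deltas '[{"translation": [0,0.035,0],"turn": [0,0,0],"hand": 0},{"translation": [0.001,0.035,0],"turn": [0,0,0],"hand": 0},{"translation": [0.001,0.035,0],"turn": [0,0,0],"hand": 0},{"translation": [0.002,0.025,0.001],"turn": [0,0,0],"hand": 0},{"translation": [0,0,0],"turn": [0,0,0],"hand": 0}]'

```text
time: 7.65
ee_pos: [0.5141, -0.0217, 0.1364]
eef_rot: [0.505, 0.56, 0.438, -0.489]
ft_force: [-0.2, -1.1, -0.2]
width: 0.0006
```

```bash
python3 st.py
python3 - <<'E'
from bench import camera
import cv2,numpy as np
b=camera('top');g=b.astype(int).mean(2)
for r in range(214,262,3): print(r,''.join('#' if g[r,c]<70 else '+' if g[r,c]<150 else '.' for c in range(325,400)))
cv2.imwrite('pics/p5.png',cv2.resize(b[180:300,310:430,::-1],None,fx=4,fy=4,interpolation=cv2.INTER_CUBIC))
E
```

```text
7.65 [ 0.5141 -0.0217  0.1364] [ 1.07  1.03 -0.77  1.51 -0.55  1.61  0.64] [-0.2 -1.1 -0.2]
[[-0.01, 0.99, -0.11], [0.14, 0.11, 0.98], [0.99, -0.0, -0.14]]
214 ...............................................+++####################++++#
217 ..............................................+++++##################+++++#
220 ...............................................+++++####################++#
223 ...............................................++######################+##+
226 .........+......................................+#######################+++
229 ................................................+######################++++
232 ....................................++++++##############################+++
235 ..........+........................+#+###+#+#+++++######################+++
238 ....................................+#######++###########################++
241 ..................................................+#####################++#
244 ..................................................+######################++
247 ...................................................+#####################++
250 ...................................................+#####################++
253 ....................................................######################+
256 ....................................................+######################
259 ....................................................+######################
```

View pics/p5.png

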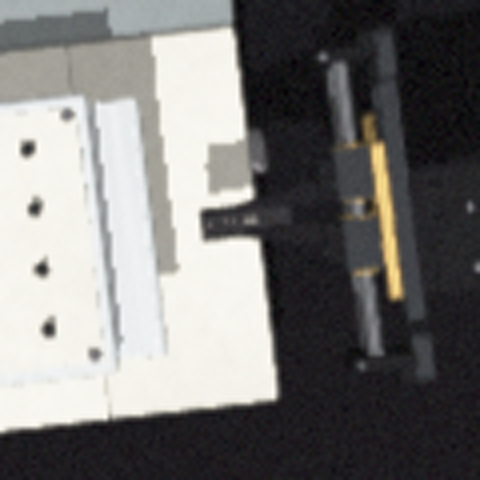

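The fingertip is at crop (203,223) and the lip edge at x≈158. The tip is about 34 mm short of the lip edge, so the fingers are shorter than nominal when closed, and z has drifted up. I'll lower slightly and advance 50 mm under the lip.

Request:
apply_moves --deltas '[{"translation": [0,0.0,-0.01],"turn": [0,0,0],"hand": 0},{"translation": [0.0,0.02,-0.003],"turn": [0,0,0],"hand": 0},{"translation": [0.0,0.02,-0.002],"turn": [0,0,0],"hand": 0},{"translation": [0.0,0.01,-0.001],"turn": [0,0,0],"hand": 0},{"translation": [0,0,0],"turn": [0,0,0],"hand": 0}]'

```text
time: 8.2
ee_pos: [0.5169, 0.0208, 0.119]
eef_rot: [0.509, 0.56, 0.44, -0.483]
ft_force: [-0.1, -0.5, -0.1]
width: 0.0005
```

```bash
python3 st.py
python3 - <<'E'
from bench import camera
b=camera('top');g=b.astype(int).mean(2)
for r in range(214,262,3): print(r,''.join('#' if g[r,c]<70 else '+' if g[r,c]<150 else '.' for c in range(325,400)))
E
```

```text
8.2 [0.5169 0.0208 0.119 ] [ 1.04  1.03 -0.78  1.58 -0.56  1.51  0.66] [-0.1 -0.5 -0.1]
[[-0.01, 1.0, -0.09], [0.15, 0.1, 0.98], [0.99, 0.0, -0.15]]
214 ..............................................+++++++###+++################
217 ..............................................++++++++##+...+#++###########
220 ...........................................+#########++++...+##############
223 .........................................+++#####+#####++...+++############
226 .........+......................+++++#############+++##+#+...++############
229 .......................+++++###########+++++++++++++++++#+...++############
232 .......................#####++++#+##+...........+##++++##++...+++##########
235 .......................+####++#######++++++++########++##++...++++#########
238 .......................++++++++++++################++###+++...++###########
241 ..............................................+#####+#####+...++++#########
244 ...........+...................................+++##++++++++...+#++########
247 ...................................................+++++++##+..+++#########
250 ...................................................+#++++###+..+++#########
253 ...................................................+##+++####+++##++#######
256 ....................................................##++++##########+######
259 ....................................................+#++++#################
```

The tip is now hidden under the lip. I'll advance slightly and raise to contact.

Request:
apply_moves --deltas '[{"translation": [0,0.008,0.0],"turn": [0,0,0],"hand": 0},{"translation": [0.0,0,0.008],"turn": [0,0,0],"hand": 0},{"translation": [0.0,0,0.008],"turn": [0,0,0],"hand": 0},{"translation": [0.0,0,0.006],"turn": [0,0,0],"hand": 0}]'

```text
time: 8.65
ee_pos: [0.518, 0.0255, 0.1417]
eef_rot: [0.511, 0.56, 0.44, -0.482]
ft_force: [0.9, 1.8, -8.2]
width: 0.0007
```

Request:
apply_moves --deltas '[{"translation": [0.0,0,0.006],"turn": [0,0,0],"hand": 0},{"translation": [0,0.0,0.006],"turn": [0,0,0],"hand": 0},{"translation": [0,0.0,0.006],"turn": [0,0,0],"hand": 0}]'

```text
time: 8.95
ee_pos: [0.5179, 0.025, 0.1606]
eef_rot: [0.511, 0.56, 0.44, -0.481]
ft_force: [0.0, 1.6, -3.1]
width: 0.0008
```

Contact made at about 3 N. Continuing along the arc.

Request:
apply_moves --deltas '[{"translation": [0.0,0.002,0.008],"turn": [0,0,0],"hand": 0},{"translation": [0.0,0.002,0.009],"turn": [0,0,0],"hand": 0},{"translation": [0,0.002,0.009],"turn": [0,0,0],"hand": 0},{"translation": [0,0.003,0.009],"turn": [0,0,0],"hand": 0},{"translation": [0,0.003,0.009],"turn": [0,0,0],"hand": 0}]'

```text
time: 9.45
ee_pos: [0.518, 0.0359, 0.2075]
eef_rot: [0.513, 0.56, 0.439, -0.48]
ft_force: [-0.1, -3.4, -1.9]
width: 0.0004
```

```bash
python3 st.py
python3 - <<'E'
from bench import camera
import cv2,numpy as np
a=camera('top')[150:330,230:470,::-1];b=camera('side')[120:300,150:390,::-1]
cv2.imwrite('pics/p6.png',cv2.resize(np.hstack([a,b]),None,fx=1.66,fy=1.66,interpolation=cv2.INTER_CUBIC))
E
```

```text
9.45 [0.518  0.0359 0.2075] [ 1.08  0.89 -0.85  1.62 -0.64  1.54  0.57] [-0.1 -3.4 -1.9]
[[-0.01, 1.0, -0.09], [0.15, 0.09, 0.98], [0.99, -0.0, -0.15]]
```

View pics/p6.png

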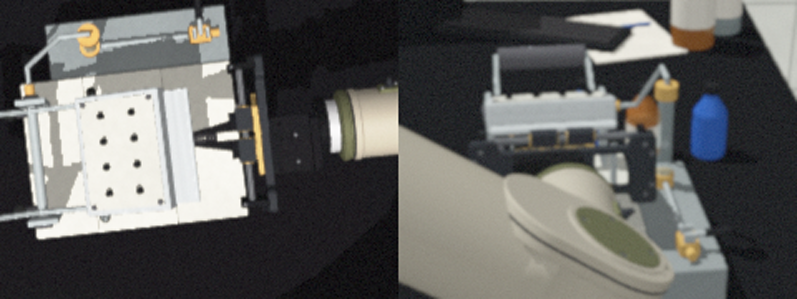

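Head is rising (top and side panels), lip resting over the fingertip at (195,137), bottle and module untouched. Forces about 4 N. Continuing.

Request:
apply_moves --deltas '[{"translation": [0.0,0.002,0.009],"turn": [0,0,0],"hand": 0},{"translation": [0.0,0.003,0.009],"turn": [0,0,0],"hand": 0},{"translation": [0,0.003,0.009],"turn": [0,0,0],"hand": 0},{"translation": [0,0.004,0.009],"turn": [0,0,0],"hand": 0},{"translation": [0,0.004,0.008],"turn": [0,0,0],"hand": 0}]'

```text
time: 10.05
ee_pos: [0.5173, 0.0549, 0.2552]
eef_rot: [0.512, 0.56, 0.439, -0.481]
ft_force: [-0.4, -0.0, -2.2]
width: 0.0004
```

Request:
apply_moves --deltas '[{"translation": [0.0,0.005,0.008],"turn": [0,0,0],"hand": 0},{"translation": [0.0,0.005,0.008],"turn": [0,0,0],"hand": 0},{"translation": [0,0.006,0.008],"turn": [0,0,0],"hand": 0}]'

```text
time: 10.35
ee_pos: [0.5172, 0.0723, 0.2819]
eef_rot: [0.511, 0.56, 0.439, -0.482]
ft_force: [-0.3, -0.5, -1.8]
width: 0.0004
```

```bash
cat > t.py <<'E'
from bench import camera
b=camera('top');g=b.astype(int).mean(2)
for r in range(200,275,5): print(r,''.join('#' if g[r,c]<70 else '+' if g[r,c]<150 else '.' for c in range(190,400,2)))
E
python3 t.py
```

```text
200 ###########################+.+++.....................................................++...##+############
205 ##########################+...+...............+#+....................+...............++...+#+############
210 #########################++.......+..................+................................++..+#++###########
215 ##########################+++.+......+..............................................++++++..+++##########
220 ######+++++...........++++++.............#+.....#+................................+###++++..+++##########
225 ####++++++#################+..................................................+######++++++.+++##########
230 ####++++++#################+........................................+++#######+........++....+###########
235 ####++++++##################..............+......##..................+##+++####+++++#++++++..++##########
240 ####+++++++#################..................................................++++####+++++..+#+#########
245 #####++++++#################+.......................................................##++#++..+++#########
250 #####++++++##################.....................+.....................................++....++#########
255 #####+++++++#################+...+......................................................++....+++########
260 #####+++++++#################+..........................................................++....#++########
265 ######++++++#################+...........................................................++...+##########
270 ######++++++##################....+........+#+.....+.....................................++.++#++########
```

Request:
apply_moves --deltas '[{"translation": [0.0,0.006,0.008],"turn": [0,0,0],"hand": 0},{"translation": [0.0,0.006,0.007],"turn": [0,0,0],"hand": 0},{"translation": [0,0.0,0.0],"turn": [0,0,0],"hand": 0}]'

```text
time: 10.7
ee_pos: [0.5172, 0.0874, 0.3007]
eef_rot: [0.51, 0.561, 0.44, -0.481]
ft_force: [0.1, 0.4, -1.1]
width: 0.0005
```

```bash
python3 t.py
```

```text
200 ###########################+.+++..................................................++....+################
205 ##########################+...+..............+++.....................+............++...+++###############
210 #########################++.......+............+..................................++...++++##############
215 ##########################+++++...+.............................+................#++##...++++############
220 ########++++..........++++++.........++...+##..................................####++#+..++++############
225 #####++++++################+..............................................+#######+#+++..+++#############
230 #####++++++################+...................................++++########........+++...+++########+####
235 #####++++++#################..........+.....#+.................#++###++####+++++##++++++..+##############
240 #####+++++++################..............................................++++#####++++#..++#############
245 ######++++++################+...................................................+##++++#...++############
250 ######++++++#################.......................................................+++....++############
255 ######+++++++################....+.....#+....++......................................++....++############
260 ######+++++++################+..................................+#+..................++....+++###########
265 #######++++++################+.......................................................++.....#############
270 #######++++++#################....+....+##...+#+......................................++....#+###########
```

Request:
apply_moves --deltas '[{"translation": [0.0,0.006,0.007],"turn": [0,0,0],"hand": 0},{"translation": [0.0,0.007,0.007],"turn": [0,0,0],"hand": 0},{"translation": [0,0.0,0.0],"turn": [0,0,0],"hand": 0}]'

```text
time: 11.05
ee_pos: [0.5174, 0.1008, 0.3152]
eef_rot: [0.51, 0.561, 0.44, -0.482]
ft_force: [0.8, 0.6, 0.5]
width: 0.0005
```

```bash
python3 t.py
```

```text
200 ###########################+.++++..............................................++....+++..###############
205 ##########################+...+......................................+.........++...++++..+##############
210 #########################++....................................................+++..++++...##############
215 ##########################++++.+............................+................+++#+#..++++..++############
220 #########++++..........+++++.........+#.................+...................##++++++..++++###############
225 ######++++++###############+...........................+..............++#######++#++..++#################
230 ######++++++################...............................+++++########........+++...+++########+#######
235 ######+++++++###############..........++................+..++++###++####+++++##++++++..++################
240 #######++++++###############......++..++..............................++++#####+++++#..++################
245 #######++++++###############+................................................+##++++#..+++###############
250 #######++++++################.....................................................++....++###############
255 #######+++++++###############.....+#+..##........................................+++....++###############
260 ########++++++###############+..................................##+...............++....+++...###########
265 ########++++++###############+....................................................++....+##...+##########
270 ########++++++################......#+..+#........................................+++....##....##########
```

Request:
apply_moves --deltas '[{"translation": [0.0,0.0,0.0],"turn": [0,0,0],"hand": 0},{"translation": [0.0,0.0,0.0],"turn": [0,0,0],"hand": 0},{"translation": [0,0.0,0.0],"turn": [0,0,0],"hand": 0}]'

```text
time: 11.4
ee_pos: [0.5175, 0.0997, 0.3141]
eef_rot: [0.511, 0.56, 0.44, -0.482]
ft_force: [-0.5, -0.2, 0.2]
width: 0.0008
```

```bash
python3 t.py
```

```text
200 ###########################+.++++..............................................++....+#+..###############
205 ##########################+...+..............+###....................+.........+++..++##..+##############
210 #########################+++.......................++++........................+++..+++#+..##############
215 ##########################...........................++.......................++#+#+..+++..++############
220 ###########++++........+++...............+++++.....+........................####+#++..++++###############
225 #########++++++#############+.................+.......................++#######+###+..+#+################
230 ##########++++++###########.................................++++########+.......+++....++#########+######
235 ##########++++++###########................................++++###++####++++++#+++++#..++################
240 ##########++++++##############.........................................+++######++++#..++################
245 ##########++++++###########+.................................................+###++##..+++###############
250 ###########++++++###########...........................++..........................+....++###############
255 ###########++++++###########+++...................................................++....++###############
260 ###########++++++###########+...................................##+...............++....+++...###########
265 ###########++++++############.........................+..+........................+++....##...+##########
270 ############++++++###########+..............+......................................++....##+..+##########
```

The head has passed balance and is swinging on its own. I'll retract the finger along -y, clear of everything.

Request:
apply_moves --deltas '[{"translation": [0.0,-0.03,0.0],"turn": [0,0,0],"hand": 0},{"translation": [0.0,-0.04,0.0],"turn": [0,0,0],"hand": 0},{"translation": [0,-0.04,0.0],"turn": [0,0,0],"hand": 0},{"translation": [0,-0.04,0.0],"turn": [0,0,0],"hand": 0},{"translation": [0,-0.04,0.0],"turn": [0,0,0],"hand": 0}]'

```text
time: 11.95
ee_pos: [0.5143, -0.0909, 0.3148]
eef_rot: [0.508, 0.562, 0.437, -0.484]
ft_force: [0.9, -0.4, -1.0]
width: 0.0006
```

Request:
apply_moves --deltas '[{"translation": [0.0,-0.04,0.0],"turn": [0,0,0],"hand": 0},{"translation": [0.0,0,0.0],"turn": [0,0,0],"hand": 0},{"translation": [0,0,0.0],"turn": [0,0,0],"hand": 0},{"translation": [0,0,0.0],"turn": [0,0,0],"hand": 0},{"translation": [0,0,0.0],"turn": [0,0,0],"hand": 0}]'

```text
time: 12.45
ee_pos: [0.5144, -0.1377, 0.3126]
eef_rot: [0.51, 0.56, 0.439, -0.483]
ft_force: [0.4, 0.5, 0.3]
width: 0.0002
```

```bash
python3 st.py
python3 - <<'E'
from bench import camera
import cv2,numpy as np
A=camera('top')
for i in range(3): A2=camera('top')
print('changed px', (abs(A.astype(int)-A2).sum(2)>90).sum())
a=A[120:320,150:400,::-1];b=camera('side')[100:300,150:400,::-1]
cv2.imwrite('pics/p7.png',cv2.resize(np.hstack([a,b]),None,fx=1.6,fy=1.6,interpolation=cv2.INTER_CUBIC))
E
```

```text
12.45 [ 0.5144 -0.1377  0.3126] [ 1.16  0.9  -0.83  1.27 -0.62  1.91  0.41] [0.4 0.5 0.3]
[[-0.01, 1.0, -0.09], [0.15, 0.09, 0.98], [0.99, -0.0, -0.15]]
changed px 3
```

View pics/p7.png

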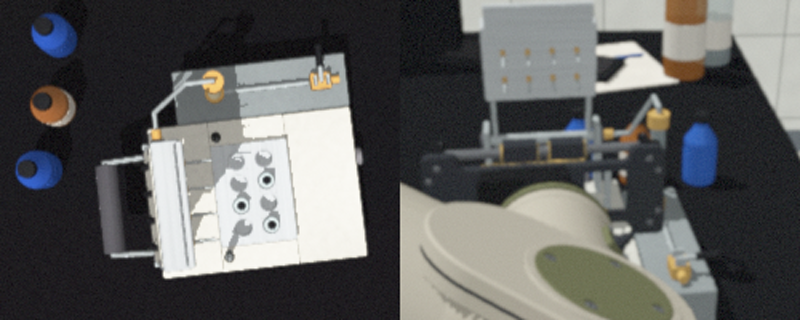

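The head is raised with its underside facing front (side panel, 538,55) and still (3 px changed). The three vials are in their wells, the lever is folded outward (322,40), and the bottle is at full-image (182,186), as at the start. Handing in.

```bash
python3 -c "
from bench import order
print(order.close_job())"
```

```text
the job is handed in; nothing more can be done
None
```

The job is done and handed in at about 12.7 s of robot time. I pushed the nitrogen lever over with the closed fingertips. Then I raised the needle head from under its lip until it passed balance and swung back by itself, and drew the arm clear.

- **Last pictures:** The lever lies folded outward and the head is up and not moving (3 pixels changed between frames). The three vials are in their wells, and the amber bottle is at the same pixel (182,186) as at the start.
- **Forces:** The push under the lip read about 2 to 4 N. There was one reading of 8 N at first contact, well under the 40 N limit.
- **Not measured:** I judged the joint angles and the head's speed only from the pictures.
- **Disagreements:** In the pictures the closed fingertips ended about 20 to 30 mm short of where the tool data puts them. The side view also placed the machine about 8 mm from where the top view did. I worked from the top and wrist views and from contact instead.

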